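# Take the tower of containers apart

### The arm

A 6-joint arm with a two-finger parallel gripper is mounted at the origin on a cart in front of the work surface, level with it; the furniture and walls round the work are solid. World frame = base frame: x ahead of the robot, y to its left, z up, the work surface at z = 0. Lengths are in mm, angles in rad, forces in N, time in s.
With the tool pointing down it reaches from about 325 to 1000 mm from the base axis. Payload 5.1 kg.
Tool frame: the origin (TCP) lies midway between the tips of the shut fingers; the grasp point (between the pads) lies 19 mm behind it; z points along the fingers, y is the direction in which the jaws open and shut (so a half turn about z gives the same grasp; the last joint's range is limited). The gripper opens to 85 mm and grips with 20 to 120 N. Pads are 22 mm wide; open, the fingers measure 114 mm over their backs; the gripper's body (76 mm by 85 mm) begins 54 mm behind the grasp point. The pads swing forward as they close: fully open they stand 13 mm farther back than shut.
Start: joints at [-1.226, 0.124, 1.65, -0, 1.367, -0.083], TCP at [269.633, -591.424, 231.322] pointing down, gripper open.
Joint ranges: [-2.61, 2.61], [-1.02, 2.33], [0.03, 2.71], [-1.35, 4.49], [0.32, 2.68], [-2.91, 2.91]. Speed limits (rad/s): [2.57, 2.57, 3.14, 3.14, 3.14, 3.14].

### API

Orientations are given as a rotation vector (axis times angle).
In Python, from rig import sensors, cams, close_job gives the robot as it stands.
- The arm moves only by the tool send_rows, never from a script. Its arguments are lists of equal length, an entry for each row: "rotation": the turn, a rotation vector about the tool's x, y, z in rad, a list of three; "delta_pos": the shift along the tool's x, y, z in cm, a list of three; "gripper": the finger opening in cm, from 0 to 8.54. A call has 1 to 10 rows; each row shifts and turns the commanded pose from where the row before left it, along the tool's axes as they then stand; what a row does not reach is not made up. A row lasts 1/10 s, in which the tool goes at most 50 mm and 8.59 degrees, less where a joint would pass 70% of its speed; a pose out of reach is approached as far as the arm can. A call with a gripper value outside its range is refused whole. The fingers move at their own pace and stop on an object; the grip force is fixed at half the most. Time passes only in rows, so rows that do not move let the fingers close. It gives the time, the measured TCP pose, the force and the opening at its end, in the units of the state.
- sensors.observe(): the state, without advancing time (a new reading comes with each control period).
- cams.grab_frame(name): name is "scene" or "top" or "wrist"; returns a dict with "image" (420x560x3 uint8, red, green, blue), "camera_matrix" (3x3 intrinsics, pixels), "camera_from_world" (4x4, takes a point from world to camera coordinates); the wrist camera has in their place "tool_from_camera" (4x4, takes a point from camera to tool coordinates, whose origin is the TCP and whose axes are the flange's). Camera axes: x right, y up, looking along -z (the intrinsics and any distortion apply to the point x, -y, -z); pixel columns grow to the right and rows downward; lengths in mm; the calibration is good to about 2 mm. A picture is of the moment at which its call begins: read the wrist's pose just before it. There is no depth.
- close_job(): hands the job in, once; it reports no verdict.
The state is a dict: "t": time; "qpos": joint angles; "joint_velocities": joint speeds; "joint_efforts": joint torques, N m; "tcp_pos": TCP position; "eef_rot": TCP orientation; "contact_force": force on the tool from outside, world axes, zero at the start; "torque": the same for the moment, N m; "opening": finger opening in mm.
Only numpy, scipy, OpenCV 4.12 (cv2) and the standard library are available. Lean on these libraries where they do the work, as an engineer would, in place of code of your own. Each camera call takes 0.05 s, during which the arm holds its last target. There are 200 camera calls.

### The job

Someone has piled the four containers into a tower to sweep the bench. Take it apart from the top down and stand each container upright in the middle of the coaster of its own colour: the black can on black, the green-capped jar on green, then the yellow-lidded tin on yellow and the blue-lidded tin on blue. Tip nothing over, leave what is already placed where it stands, and leave the red cap and the solder spool where they are.

Things in the scene. Friction and masses are not known exactly. Their poses are not given: they have to be found in the camera images.
- film_can: black film can with a grey lid, upright cylinder, 33 mm diameter, 54 mm tall; top of the tower. Origin: centre of its underside, z up.
- flux_jar: small jar, cream body with a dark green screw cap, upright cylinder, body 42 mm diameter, cap 45 mm diameter over the top 12 mm, 46 mm tall; second from the top of the tower. Origin: centre of its underside, z up.
- yellow_tin: flat round tin with a ribbed yellow lid, 54 mm diameter, 22 mm tall; third from the top of the tower. Origin: centre of its underside, z up.
- blue_tin: flat round tin with a ribbed blue lid, 64 mm diameter, 24 mm tall; bottom of the tower, standing on a square pale wooden board (110 x 110 x 8 mm, fixed to the bench). Origin: centre of its underside, z up. The four stand loosely on one another, within 2 mm of one axis; nothing is nested or fixed.
- coaster_black: flat round coaster, black disc with a narrow dark wooden edge, 88 mm diameter, 10 mm thick, fixed to the bench. Origin: centre of its underside on the bench; its flat top lies 10 mm above the origin.
- coaster_green: flat round coaster, green disc with a narrow dark wooden edge, 88 mm diameter, 10 mm thick, fixed to the bench. Origin: centre of its underside on the bench; its flat top lies 10 mm above the origin.
- coaster_yellow: flat round coaster, yellow disc with a narrow dark wooden edge, 88 mm diameter, 10 mm thick, fixed to the bench. Origin: centre of its underside on the bench; its flat top lies 10 mm above the origin.
- coaster_blue: flat round coaster, blue disc with a narrow dark wooden edge, 88 mm diameter, 10 mm thick, fixed to the bench. Origin: centre of its underside on the bench; its flat top lies 10 mm above the origin.
- red_cap: loose red domed cap lying on the bench between the coasters, 40 mm diameter, 24 mm tall, origin at the centre of the underside; to be left where it lies.
- solder_spool: white spool of solder wire standing on its flange on the bench, 42 mm diameter, 22 mm tall, origin at the centre of the underside; to be left where it stands.
Things that resemble listed ones, but are neither listed nor needed, are in the scene too. Leave any orange or purple look-alike of the yellow_tin alone.

How it is judged:
By the outcome, as a careful person would: the job done as asked, in the order asked, and still so for the second after the job is handed in, with the robot touching nothing.
It also fails if it takes over 112 s, if anything falls off the work surface, if the arm or the gripper's body presses on something with over 40 N, if the wrist force passes 120 N, or if a joint passes its speed limit or range.

## Working session

There is one attempt and no reset: what is moved stays moved. The work goes in short steps, Python scripts to look and compute and a tool call to move; the robot and the scene stay as the last step left them, time stands still between calls to the robot, and variables do not carry over. Pictures are saved under pics/ and viewed, about 12 in all and at most 16, crops included, and the job is handed in when it is done.

Besides the shell and the picture viewer there is one more tool, called after "Emit:" as name(argument=value, ...) on one line, values as JSON. send_rows: Moves the arm, as the interface text tells. Its arguments: {"type":"object","properties":{"rotation":{"type":"array","items":{"type":"array","items":{"type":"number"}}},"delta_pos":{"type":"array","items":{"type":"array","items":{"type":"number"}}},"gripper":{"type":"array","items":{"type":"number"}}},"required":["rotation","delta_pos","gripper"]}

```bash
ls; mkdir -p pics; cat > h.py <<'E'
import numpy as np, cv2
from rig import sensors, cams
from scipy.spatial.transform import Rotation as R
def grab(n):
    s=sensors.observe() if n=="wrist" else None
    f=cams.grab_frame(n); K=np.array(f["camera_matrix"])
    if n=="wrist":
        T=np.eye(4); T[:3,:3]=R.from_rotvec(s["eef_rot"]).as_matrix(); T[:3,3]=s["tcp_pos"]
        wc=T@np.array(f["tool_from_camera"])
    else: wc=np.linalg.inv(np.array(f["camera_from_world"]))
    return f["image"],K,wc,f
def onplane(K,wc,uv,z):
    d=np.linalg.inv(K)@[uv[0],uv[1],1.]; d=wc[:3,:3]@(d*[1,-1,-1]); o=wc[:3,3]
    return o+d*(z-o[2])/d[2]
def proj(K,wc,p):
    c=np.linalg.inv(wc)@np.append(p,1); q=K@(c[:3]*[1,-1,-1]); return q[:2]/q[2]
def save(n,im): cv2.imwrite("pics/"+n,im[:,:,::-1])
E
python3 - <<'E'
from h import *
print({k:np.round(v,3) for k,v in sensors.observe().items()})
for n in("scene","top"):
    im,K,wc,f=grab(n); save(n+"0.png",im); np.savez(n+"0.npz",im=im,K=K,wc=wc); print(n,f.keys(),wc.round(2),K)
E
```

```text
pics
{'t': np.float64(0.0), 'qpos': array([-1.226,  0.124,  1.652,  0.   ,  1.367, -0.083]), 'joint_velocities': array([-0.   , -0.001, -0.001, -0.   ,  0.001,  0.002]), 'joint_efforts': array([-0.0000e+00, -4.2362e+01, -3.6545e+01, -0.0000e+00,  7.0000e-03,
        0.0000e+00]), 'tcp_pos': array([ 269.451, -590.859,  230.064]), 'eef_rot': array([-3.068, -0.666,  0.   ]), 'contact_force': array([-0.678, -0.452, -0.071]), 'torque': array([ 0.015, -0.003,  0.021]), 'opening': np.float64(85.513)}
scene dict_keys(['image', 'camera_matrix', 'camera_from_world']) [[-6.4000e-01  5.4000e-01 -5.5000e-01 -8.9130e+01]
 [-7.7000e-01 -4.3000e-01  4.7000e-01  5.8593e+02]
 [ 2.0000e-02  7.2000e-01  6.9000e-01  8.4968e+02]
 [ 0.0000e+00  0.0000e+00  0.0000e+00  1.0000e+00]] [[538.69922476   0.         290.42502287]
 [  0.         538.69922476 222.71502182]
 [  0.           0.           1.        ]]
top dict_keys(['image', 'camera_matrix', 'camera_from_world']) [[-1.00000e-02  9.90000e-01 -1.00000e-01  3.88750e+02]
 [-1.00000e+00 -1.00000e-02 -2.00000e-02  5.29600e+01]
 [-2.00000e-02  1.00000e-01  9.90000e-01  1.03575e+03]
 [ 0.00000e+00  0.00000e+00  0.00000e+00  1.00000e+00]] [[515.30841572   0.         284.09470309]
 [  0.         515.30841572 206.26190067]
 [  0.           0.           1.        ]]
```

View pics/scene0.png

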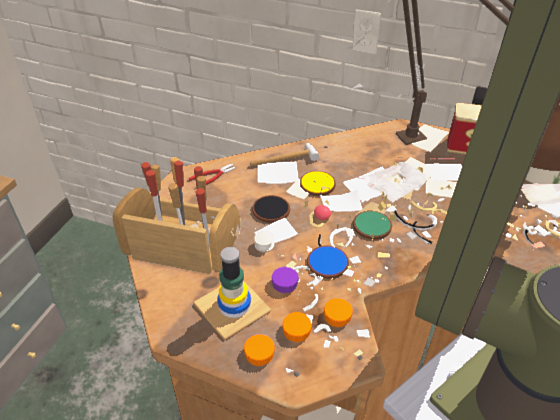

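View pics/top0.png

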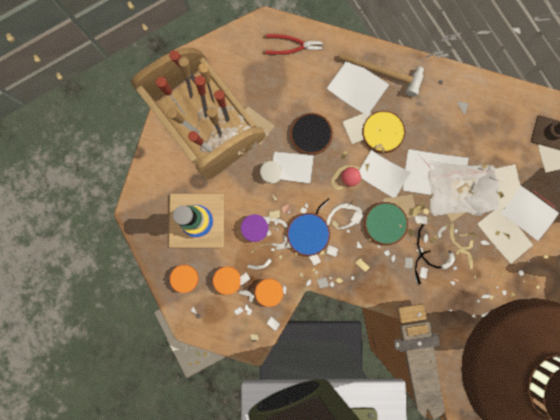

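Scene view: the tower is at (231,290), and the coasters are black (270,208), yellow (318,182), green (372,224) and blue (328,261). The red cap is at (322,213) and the spool at (264,241). The look-alikes are purple (285,279) and orange (338,312), (297,327), (259,350). Top view: the tower is at (190,218), coasters K(312,133), Y(384,131), G(386,224), B(308,234). In the top view the purple tin is at (255,228), the oranges at (183,279), (227,281), (269,292), the red cap at (351,177) and the spool at (270,171). I choose the tower on the pale board, whose yellow and blue lids are inside the stack.

```bash
cat > m.py <<'E'
from h import *
D={n:np.load(n+"0.npz") for n in("scene","top")}
seeds={"black":((270,208),(312,133),10),"yellow":((318,182),(384,131),10),"green":((372,224),(386,224),10),"blue":((328,261),(308,234),10),"red":((322,213),(351,177),8),"purple":((285,279),(255,228),22),"o1":((338,312),(269,292),22),"o2":((297,327),(227,281),22),"o3":((259,350),(183,279),22)}
for k,(a,b,z) in seeds.items():
    for n,s in(("scene",a),("top",b)):
        d=D[n]; im=cv2.cvtColor(d["im"],cv2.COLOR_RGB2LAB)
        ff=np.zeros((422,562),np.uint8)
        tol=(12,8,8) if k=="black" else (45,18,22)
        cv2.floodFill(im.copy(),ff,s,0,tol,tol,cv2.FLOODFILL_FIXED_RANGE|cv2.FLOODFILL_MASK_ONLY|(255<<8)|8)
        c=max(cv2.findContours(ff[1:-1,1:-1],cv2.RETR_EXTERNAL,cv2.CHAIN_APPROX_NONE)[0],key=len)
        P=np.array([onplane(d["K"],d["wc"],p[0],z)[:2] for p in c],np.float32)
        # centre on plane: min circle plus area centroid
        (cx,cy),r=cv2.minEnclosingCircle(P); M=cv2.moments(P.reshape(-1,1,2))
        print(k,n,round(cx),round(cy),"r",round(r,1),"cent",round(M["m10"]/M["m00"],1),round(M["m01"]/M["m00"],1))
d=D["scene"];save("crop.png",cv2.resize(d["im"][225:345,170:330],None,fx=5,fy=5,interpolation=cv2.INTER_CUBIC))
d=D["top"];save("cropt.png",cv2.resize(d["im"][180:260,140:240],None,fx=7,fy=7,interpolation=cv2.INTER_CUBIC))
for uv,z in(((230,253),154),((232,290),54)): print(onplane(D["scene"]["K"],D["scene"]["wc"],uv,z).round(1))
print(onplane(d["K"],d["wc"],(184,216),154))
E
python3 m.py
```

```text
black scene 643 17 r 38.5 cent 642.7 16.6
black top 643 15 r 37.3 cent 651.2 14.6
yellow scene 645 -131 r 39.6 cent 647.0 -130.9
yellow top 644 -131 r 40.2 cent 645.6 -131.4
green scene 458 -129 r 39.5 cent 458.3 -129.6
green top 458 -130 r 40.2 cent 457.5 -130.2
blue scene 438 25 r 39.8 cent 437.9 25.6
blue top 438 25 r 40.4 cent 437.7 24.7
red scene 558 -66 r 24.1 cent 557.2 -67.3
red top 553 -65 r 18.9 cent 553.3 -65.4
purple scene 451 133 r 27.1 cent 451.4 132.1
purple top 450 131 r 27.0 cent 450.6 131.3
o1 scene 324 105 r 27.9 cent 324.4 104.5
o1 top 325 103 r 27.7 cent 324.8 102.9
o2 scene 347 186 r 29.4 cent 348.4 187.4
o2 top 349 185 r 28.1 cent 348.8 185.4
o3 scene 351 272 r 29.0 cent 352.4 272.1
o3 top 353 269 r 28.0 cent 353.1 269.6
[467.3 244.8 154. ]
[467.1 247.6  54. ]
[464.25525404 241.75222037 154.        ]
```

View pics/crop.png

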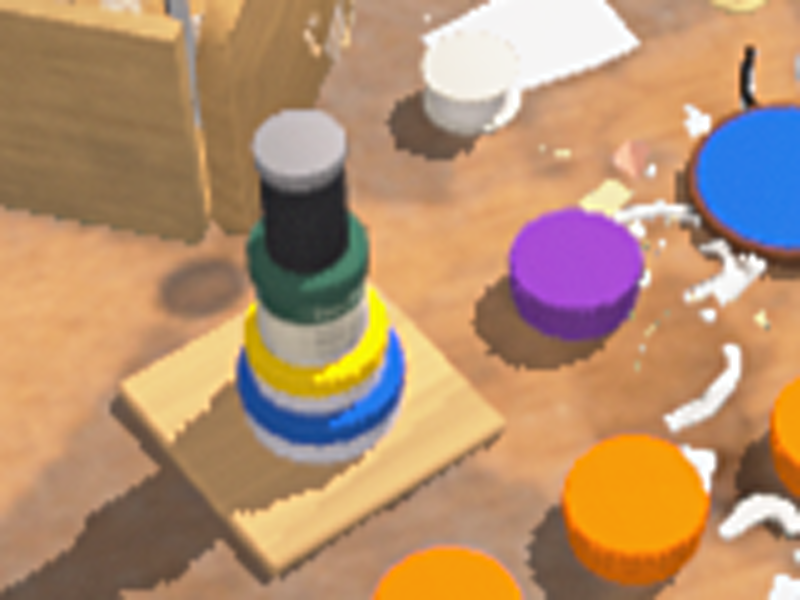

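View pics/cropt.png

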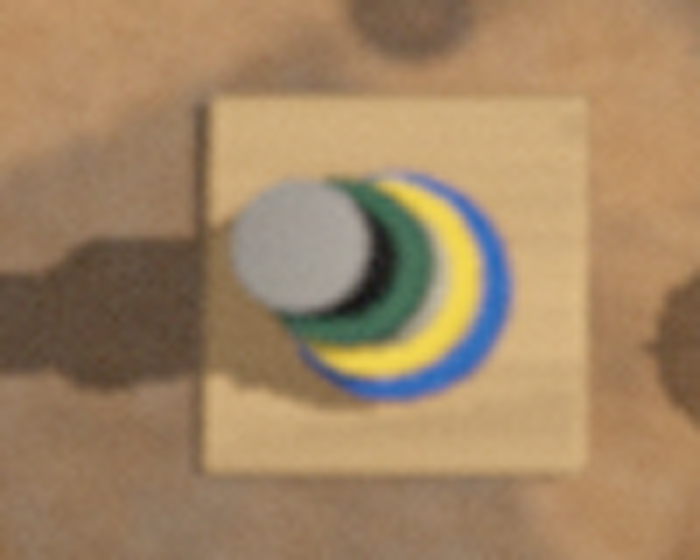

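Scene crop: the black can's grey lid is at (300,147), on the green cap, yellow lid and blue lid, on the pale board. This is the right tower, and the purple and orange tins stand apart from it. Top crop: the grey lid centre is at (302,245). A brown lamp shade at top (520,360) could lie in the arm's sweep, so I'll locate it before moving.

```bash
cat > t.py <<'E'
from h import *
D={n:np.load(n+"0.npz") for n in("scene","top")}
def ray(n,uv):
    d=D[n]; a=onplane(d["K"],d["wc"],uv,0); o=d["wc"][:3,3]; v=a-o; return o,v/np.linalg.norm(v)
def tri(a,b):
    o,v=ray("scene",a); p,w=ray("top",b)
    s=np.linalg.lstsq(np.c_[v,-w],p-o,rcond=None)[0]; A=o+v*s[0];B=p+w*s[1]; return ((A+B)/2).round(1),np.linalg.norm(A-B).round(1)
print("lid",tri((229.6,254),(182.7,214.6)))
for n,uv in(("scene",(229.6,254)),("top",(182.7,214.6))):
    print(onplane(D[n]["K"],D[n]["wc"],uv,154).round(1))
print("spool",onplane(D["top"]["K"],D["top"]["wc"],(270,171),22).round(1))
d=D["top"]
for z in(200,300,400,500,600,700,800): print(z,onplane(d["K"],d["wc"],(520,360),z).round(0),onplane(d["K"],d["wc"],(462,365),z).round(0), "scene px",proj(D["scene"]["K"],D["scene"]["wc"],onplane(d["K"],d["wc"],(520,360),z)).round(0))
a=cv2.resize(D["scene"]["im"][0:210,350:560],None,fx=2.8,fy=2.8); 
save("lamp.png",a)
E
python3 t.py
```

```text
lid (array([467.4, 245. , 151.3]), np.float64(1.2))
[465.8 246.7 154. ]
[466.7 244.  154. ]
spool [563.3  98.7  22. ]
200 [ 227. -299.  200.] [ 220. -208.  200.] scene px [532. 178.]
300 [ 246. -257.  300.] [ 240. -177.  300.] scene px [528. 139.]
400 [ 265. -215.  400.] [ 260. -146.  400.] scene px [523.  92.]
500 [ 285. -173.  500.] [ 280. -115.  500.] scene px [517.  36.]
600 [ 304. -131.  600.] [301. -83. 600.] scene px [509. -32.]
700 [324. -89. 700.] [321. -52. 700.] scene px [ 500. -116.]
800 [343. -46. 800.] [341. -21. 800.] scene px [ 488. -224.]
```

View pics/lamp.png

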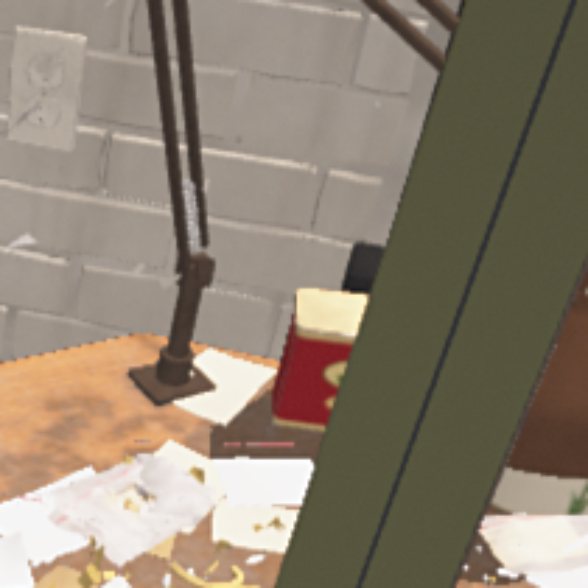

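Lamp crop: the shade is partly hidden behind the olive upper arm, at scene about (545,150). The lower lamp arm runs (412,110) to (404,0), and the upper lamp arm passes (482,0) to (507,21). I'll work out heights in the lamp's plane to plan a path clear of it.

```bash
cat >> t.py <<'E'
print("----")
b=onplane(D["scene"]["K"],D["scene"]["wc"],(411,134),5); b2=onplane(D["top"]["K"],D["top"]["wc"],(550,131),5); print("base",b.round(),b2.round())
for sh in ((245,-257),(265,-215),(228,-300)):
  n=np.array([-(sh[1]-b[1]),sh[0]-b[0],0]); n/=np.linalg.norm(n)
  for nm,uv in(("low",(413,95)),("low",(405,0)),("up",(482,0)),("up2",(500,0)),("up",(507,21)),("up2",(514,9))):
    o,v=ray("scene",uv); s=n@(b-o)/(n@v); p=o+s*v; print(sh,nm,uv,p.round(),"r",np.hypot(*p[:2]).round())
S=D["scene"]
for P in((245,-257,300),(245,-257,420),(245,-257,480),(640,-460,300),(640,-460,500),(73*.34,-73*.94,735),(500*.34,-500*.94,650)): print(P,proj(S["K"],S["wc"],P).round(),proj(D["top"]["K"],D["top"]["wc"],P).round())
im,K,wc,f=grab("wrist"); save("w0.png",im); print(wc.round(2),K[0])
E
python3 t.py | sed 1,/----/d
```

```text
base [ 641. -473.    5.] [ 640. -467.    5.]
(245, -257) low (413, 95) [ 672. -490.  106.] r 831.0
(245, -257) low (405, 0) [ 807. -564.  298.] r 985.0
(245, -257) up (482, 0) [ 483. -387.  441.] r 618.0
(245, -257) up2 (500, 0) [ 429. -358.  465.] r 559.0
(245, -257) up (507, 21) [ 393. -338.  443.] r 519.0
(245, -257) up2 (514, 9) [ 385. -333.  469.] r 509.0
(265, -215) low (413, 95) [ 677. -498.  100.] r 841.0
(265, -215) low (405, 0) [ 846. -614.  274.] r 1046.0
(265, -215) up (482, 0) [ 461. -349.  457.] r 578.0
(265, -215) up2 (500, 0) [ 403. -310.  484.] r 508.0
(265, -215) up (507, 21) [ 365. -284.  467.] r 462.0
(265, -215) up2 (514, 9) [ 356. -277.  492.] r 451.0
(228, -300) low (413, 95) [ 668. -484.  110.] r 825.0
(228, -300) low (405, 0) [ 783. -533.  313.] r 947.0
(228, -300) up (482, 0) [ 498. -413.  430.] r 647.0
(228, -300) up2 (500, 0) [ 448. -392.  450.] r 596.0
(228, -300) up (507, 21) [ 414. -378.  425.] r 561.0
(228, -300) up2 (514, 9) [ 406. -375.  451.] r 552.0
(245, -257, 300) [528. 139.] [520. 361.]
(245, -257, 420) [552.  78.] [566. 381.]
(245, -257, 480) [566.  43.] [596. 395.]
(640, -460, 300) [429.  32.] [645.  81.]
(640, -460, 500) [448. -60.] [772.  16.]
(24.82, -68.61999999999999, 735) [803. -91.] [545. 981.]
(170.0, -470.0, 650) [736. -91.] [1064.  572.]
[[ 4.2000e-01  8.6000e-01  2.8000e-01  3.4096e+02]
 [-9.1000e-01  4.0000e-01  1.3000e-01 -5.5691e+02]
 [-0.0000e+00 -3.1000e-01  9.5000e-01  3.7287e+02]
 [ 0.0000e+00  0.0000e+00  0.0000e+00  1.0000e+00]] [337.21603274   0.         278.4689909 ]
```

View pics/w0.png

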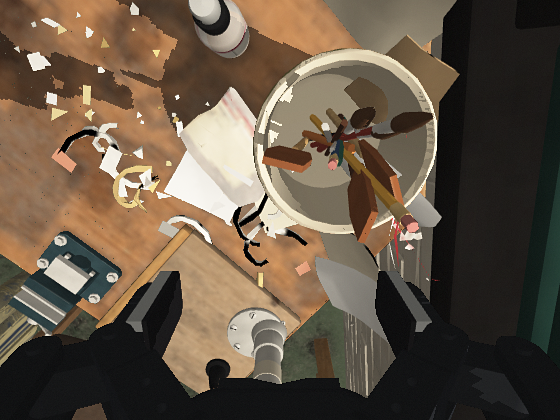

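The lamp arm runs at about z 440–490 across the arm's sweep. I'll lift to z ≈ 630 and cross above it. The wrist view shows a brush pot at (345,140) near the start, and going straight up clears it.

Emit:
send_rows(rotation=[[0,0,0],[0,0,0],[0,0,0],[0,0,0],[0,0,0],[0,0,0],[0,0,0],[0,0,0],[0,0,0]], delta_pos=[[0,0,-5],[0,0,-5],[0,0,-5],[0,0,-5],[0,0,-5],[0,0,-5],[0,0,-5],[0,0,-5],[0,0,0]], gripper=[8.5,8.5,8.5,8.5,8.5,8.5,8.5,8.5,8.5])

```text
t: 1.05
tcp_pos: [269.3, -590.5, 641.1]
eef_rot: [3.056, 0.664, 0.003]
contact_force: [-1.0, 0.6, 1.5]
opening: 85.3
```

Emit:
send_rows(rotation=[[0,0,0],[0,0,0],[0,0,0],[0,0,0],[0,0,0],[0,0,0],[0,0,0],[0,0,0],[0,0,0],[0,0,0]], delta_pos=[[2.9,-3.8,0],[2.9,-3.8,0],[2.9,-3.8,0],[2.9,-3.8,0],[2.9,-3.8,0],[2.9,-3.8,0],[2.9,-3.8,0],[2.9,-3.8,0],[2.9,-3.8,0],[2.9,-3.8,0]], gripper=[8.5,8.5,8.5,8.5,8.5,8.5,8.5,8.5,8.5,8.5])

```text
t: 2.05
tcp_pos: [375.7, -123.5, 630.8]
eef_rot: [-3.07, -0.666, 0.0]
contact_force: [0.8, -0.0, 0.2]
opening: 85.2
```

Emit:
send_rows(rotation=[[0,0,0],[0,0,0],[0,0,0],[0,0,0],[0,0,0],[0,0,0],[0,0,0],[0,0,0],[0,0,0],[0,0,0]], delta_pos=[[2.9,-3.8,0],[2.9,-3.8,0],[2.9,-3.8,0],[2.9,-3.8,0],[2.9,-3.8,0],[2.9,-3.8,0],[2.9,-3.8,0],[2.9,-3.8,0],[0,0,0],[0,0,0]], gripper=[8.5,8.5,8.5,8.5,8.5,8.5,8.5,8.5,8.5,8.5])

```text
t: 3.05
tcp_pos: [461.0, 248.5, 629.8]
eef_rot: [3.069, 0.67, -0.005]
contact_force: [-0.5, 0.3, 0.1]
opening: 85.3
```

```bash
python3 - <<'E'
from h import *
s=sensors.observe();print(s["tcp_pos"].round(1) if hasattr(s["tcp_pos"],"round") else s["tcp_pos"],np.round(s["qpos"],3),R.from_rotvec(s["eef_rot"]).as_matrix().round(3))
E
```

```text
[461.  248.5 629.8] [ 0.392 -0.104  1.219 -0.     2.03   1.533] [[ 0.909  0.417 -0.003]
 [ 0.417 -0.909 -0.001]
 [-0.003  0.    -1.   ]]
```

Emit:
send_rows(rotation=[[0,0,-0.149],[0,0,-0.149],[0,0,-0.149],[0,0,-0.149],[0,0,-0.149],[0,0,-0.149],[0,0,-0.149],[0,0,-0.149],[0,0,-0.149],[0,0,-0.149]], delta_pos=[[0,0,1.5],[0,0,1.5],[0,0,1.5],[0,0,1.5],[0,0,1.5],[0,0,1.5],[0,0,1.5],[0,0,1.5],[0,0,1.5],[0,0,1.5]], gripper=[8.5,8.5,8.5,8.5,8.5,8.5,8.5,8.5,8.5,8.5])

```text
t: 4.05
tcp_pos: [460.7, 245.9, 481.4]
eef_rot: [1.799, 2.574, 0.002]
contact_force: [-0.6, -0.5, -0.2]
opening: 84.9
```

Emit:
send_rows(rotation=[[0,0,-0.149],[0,0,-0.149],[0,0,-0.149],[0,0,-0.149],[0,0,-0.149],[0,0,-0.149],[0,0,-0.149],[0,0,-0.149],[0,0,-0.029],[0,0,0]], delta_pos=[[0,0,1.5],[0,0,1.5],[0,0,1.5],[0,0,1.5],[0,0,1.5],[0,0,1.5],[0,0,1.5],[0,0,1.5],[0,0,0],[0,0,0]], gripper=[8.5,8.5,8.5,8.5,8.5,8.5,8.5,8.5,8.5,8.5])

```text
t: 5.05
tcp_pos: [460.9, 246.5, 362.0]
eef_rot: [0.01, 3.141, 0.0]
contact_force: [0.1, 0.3, -0.5]
opening: 84.9
```

```bash
python3 - <<'E'
from h import *
s=sensors.observe();print(np.round(s["tcp_pos"],1),np.round(s["qpos"],3),R.from_rotvec(s["eef_rot"]).as_matrix().round(3))
im,K,wc,f=grab("wrist"); save("w1.png",im); np.savez("w1.npz",im=im,K=K,wc=wc)
print(proj(K,wc,(466.5,245,154)))
E
```

```text
[460.9 246.5 362. ] [ 0.388 -0.21   1.757 -0.     1.593 -1.176] [[-1.     0.007  0.001]
 [ 0.007  1.     0.   ]
 [-0.001  0.    -1.   ]]
[275.88705155 182.47451608]
```

View pics/w1.png

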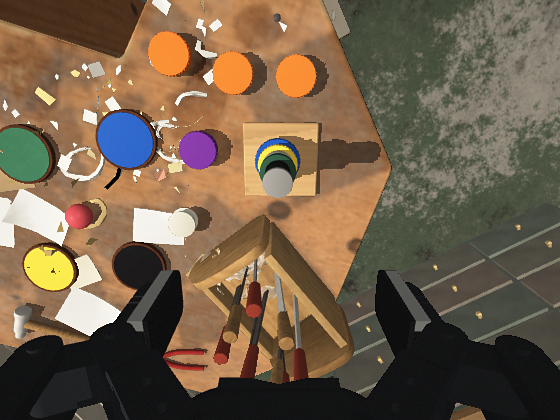

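Wrist view: the grey lid is at (278,182). The placed coasters and decoys match the earlier map. The rack corner is at (267,218) and the nearest handles around (252,290). I'll compute offsets and rack clearance.

```bash
python3 - <<'E'
from h import *
d=np.load("w1.npz");K,wc=d["K"],d["wc"]
g=cv2.cvtColor(d["im"],cv2.COLOR_RGB2LAB)
ff=np.zeros((422,562),np.uint8);cv2.floodFill(g.copy(),ff,(278,182),0,(40,6,6),(40,6,6),cv2.FLOODFILL_FIXED_RANGE|cv2.FLOODFILL_MASK_ONLY|(255<<8)|4)
c=max(cv2.findContours(ff[1:-1,1:-1],cv2.RETR_EXTERNAL,cv2.CHAIN_APPROX_NONE)[0],key=len)
(u,v),r=cv2.minEnclosingCircle(c);print(u,v,r,onplane(K,wc,(u,v),154).round(1))
for n,uv,z in(("green",(24,154),10),("blue",(126,140),10),("yellow",(50,267),10),("black",(139,265),10),("board",(282,159),8)): print(n,onplane(K,wc,uv,z).round(1))
D={n:np.load(n+"0.npz") for n in("scene","top")};D["w"]=d
def tri(*a):
    A=[];b=[]
    for n,uv in a:
        q=D[n];o=q["wc"][:3,3];w=onplane(q["K"],q["wc"],uv,0)-o;w/=np.linalg.norm(w);P=np.eye(3)-np.outer(w,w);A.append(P);b.append(P@o)
    A=np.vstack(A);b=np.hstack(b);x,res,*_=np.linalg.lstsq(A,b,rcond=None);return x.round(),res.round()
print("rack corner",tri(("w",(267,218)),("top",(262,132))),tri(("w",(190,274)),("top",(262,132))),tri(("w",(267,218)),("top",(205,175))))
E
```

```text
277.0328674316406 182.29238891601562 15.088427543640137 [466.3 246.2 154. ]
green [ 456.7 -125.6   10. ]
blue [437.3  27.   10. ]
yellow [ 641.6 -127.1   10. ]
black [638.8  19.   10. ]
board [466.6 252.9   8. ]
rack corner (array([ 899.,  183., -964.]), array([317.])) (array([636., 112.,  46.]), array([1.])) (array([558., 230.,  12.]), array([1.]))
```

Emit:
send_rows(rotation=[[0,0,0],[0,0,0],[0,0,0],[0,0,0],[0,0,0],[0,0,0],[0,0,0],[0,0,0],[0,0,0],[0,0,0]], delta_pos=[[-0.54,-0.08,4],[0,0,4],[0,0,4],[0,0,4],[0,0,3],[0,0,2],[0,0,2],[0,0,1],[0,0,0.9],[0,0,0]], gripper=[8.5,8.5,8.5,8.5,8.5,8.5,8.5,8.5,7,5])

```text
t: 6.1
tcp_pos: [466.2, 246.6, 112.1]
eef_rot: [-0.006, -3.141, 0.0]
contact_force: [0.2, 0.1, 0.2]
opening: 58.3
```

```bash
python3 - <<'E'
from h import *
s=sensors.observe();print(np.round(s["tcp_pos"],1),s["opening"],np.round(s["contact_force"],1))
im,K,wc,f=grab("wrist"); save("w2.png",im)
E
```

```text
[466.2 246.6 112.1] 58.34200135457209 [0.2 0.1 0.2]
```

View pics/w2.png

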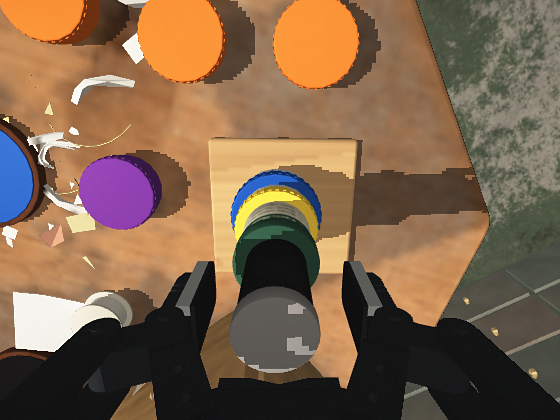

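Wrist view: the can's lid is at (275,330) and the fingertips at 214 and 343 (mid 278). The can sits about 1 mm toward −y, so I'll shift and close.

Emit:
send_rows(rotation=[[0,0,0],[0,0,0],[0,0,0],[0,0,0],[0,0,0],[0,0,0],[0,0,0],[0,0,0]], delta_pos=[[0,-0.1,0],[0,0,0],[0,0,0],[0,0,0],[0,0,0],[0,0,0],[0,0,0],[0,0,0]], gripper=[4.5,4,3.6,3.3,2.5,2,2,2])

```text
t: 6.95
tcp_pos: [466.6, 245.9, 112.9]
eef_rot: [0.004, 3.141, 0.001]
contact_force: [-0.3, -1.1, 4.9]
opening: 30.0
```

```bash
python3 - <<'E'
from h import *
s=sensors.observe();print(np.round(s["tcp_pos"],1),s["opening"],np.round(s["contact_force"],1))
E
```

```text
[466.6 245.9 112.9] 30.008226746268836 [-0.3 -1.1  4.9]
```

Emit:
send_rows(rotation=[[0,0,0],[0,0,0],[0,0,0],[0,0,0],[0,0,0],[0,0,0],[0,0,0],[0,0,0],[0,0,0],[0,0,0]], delta_pos=[[0,0,-0.5],[0,0,-1.5],[0,0,-2.5],[0,0,-2.5],[0,-2,0],[0,-4,0],[0,-4,0],[0,-4,0],[0,-4,0],[0,-3,0]], gripper=[2,2,2,2,2,2,2,2,2,2])

```text
t: 7.95
tcp_pos: [465.4, 33.8, 183.2]
eef_rot: [0.006, 3.141, -0.0]
contact_force: [1.0, -0.1, 0.2]
opening: 30.2
```

Emit:
send_rows(rotation=[[0,0,0],[0,0,0],[0,0,0],[0,0,0],[0,0,0],[0,0,0],[0,0,0],[0,0,0],[0,0,0]], delta_pos=[[-1,-1.9,0],[-3,0,0],[-4,0,0],[-4,0,0],[-3,0,0],[-1.65,0,0],[-1,0,0],[0,0,0],[0,0,0]], gripper=[2,2,2,2,2,2,2,2,2])

```text
t: 8.85
tcp_pos: [641.5, 16.3, 182.4]
eef_rot: [-0.004, -3.141, -0.0]
contact_force: [-0.7, 0.4, -0.8]
opening: 30.5
```

```bash
cat > look.py <<'E'
from h import *
import sys
s=sensors.observe();print(np.round(s["tcp_pos"],1),round(float(s["opening"]),1),np.round(s["contact_force"],1),np.round(s["qpos"],2))
im,K,wc,f=grab("wrist"); save(sys.argv[1]+".png",im); np.savez(sys.argv[1]+".npz",im=im,K=K,wc=wc)
E
python3 look.py w3
```

```text
[641.5  16.3 182.4] 30.5 [-0.7  0.4 -0.8] [-0.06  0.14  1.72  0.    1.29 -1.63]
```

View pics/w3.png

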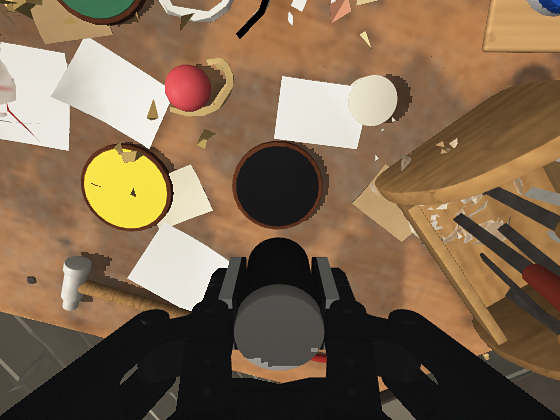

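Wrist view: the can is held upright at (279,325). The black coaster is at (279,184), the red cap at (188,88) and the spool at (372,100), all undisturbed. I'll measure the coaster.

```bash
cat > disc.py <<'E'
from h import *
import sys
# disc.py npz u v z tolL tolab
n,u,v,z=sys.argv[1],int(sys.argv[2]),int(sys.argv[3]),float(sys.argv[4]); t=tuple(int(a) for a in sys.argv[5].split(","))
d=np.load(n+".npz");K,wc=d["K"],d["wc"];g=cv2.cvtColor(d["im"],cv2.COLOR_RGB2LAB)
ff=np.zeros((422,562),np.uint8);cv2.floodFill(g,ff,(u,v),0,t,t,cv2.FLOODFILL_FIXED_RANGE|cv2.FLOODFILL_MASK_ONLY|(255<<8)|4)
c=max(cv2.findContours(ff[1:-1,1:-1],cv2.RETR_EXTERNAL,cv2.CHAIN_APPROX_NONE)[0],key=len)
P=np.array([onplane(K,wc,p[0],z)[:2] for p in c],np.float32)
(x,y),r=cv2.minEnclosingCircle(P);M=cv2.moments(cv2.convexHull(P).reshape(-1,1,2));print("circ",round(x,1),round(y,1),round(r,1),"cent",round(M["m10"]/M["m00"],1),round(M["m01"]/M["m00"],1))
E
python3 disc.py w3 278 185 10 14,8,8; python3 disc.py w3 120 190 10 45,18,22
```

```text
circ 642.9 16.1 39.7 cent 643.0 16.2
circ 644.9 -130.3 39.6 cent 645.3 -130.5
```

Emit:
send_rows(rotation=[[0,0,0],[0,0,0],[0,0,0],[0,0,0],[0,0,0],[0,0,0],[0,0,0],[0,0,0]], delta_pos=[[-0.15,0,3],[0,0,4],[0,0,4],[0,0,2.5],[0,0,1.4],[0,0,0.7],[0,0,0.2],[0,0,0]], gripper=[2,2,2,2,2,2,2,2])

```text
t: 9.7
tcp_pos: [644.6, 16.1, 25.9]
eef_rot: [0.004, 3.139, -0.0]
contact_force: [-0.5, -0.4, -0.8]
opening: 30.5
```

Emit:
send_rows(rotation=[[0,0,0],[0,0,0]], delta_pos=[[0,0,0],[0,0,0]], gripper=[2,2])

```text
t: 9.9
tcp_pos: [644.6, 16.1, 25.9]
eef_rot: [0.004, 3.139, -0.0]
contact_force: [0.7, 0.3, -0.1]
opening: 30.4
```

Emit:
send_rows(rotation=[[0,0,0],[0,0,0],[0,0,0],[0,0,0]], delta_pos=[[0.15,0,0.1],[0,0,0.1],[0,0,0.1],[0,0,0]], gripper=[2,2,2,2])

```text
t: 10.3
tcp_pos: [642.3, 16.2, 22.5]
eef_rot: [0.004, 3.142, -0.0]
contact_force: [-3.8, 0.2, 6.4]
opening: 30.2
```

Emit:
send_rows(rotation=[[0,0,0],[0,0,0],[0,0,0],[0,0,0],[0,0,0],[0,0,0],[0,0,0],[0,0,0],[0,0,0]], delta_pos=[[0,0,0],[0,0,0],[0,0,0],[0,0,0],[0,0,0],[0,0,-1],[0,0,-3],[0,0,-4],[0,0,-4]], gripper=[3.3,3.8,5,7,8.5,8.5,8.5,8.5,8.5])

```text
t: 11.2
tcp_pos: [641.7, 16.2, 142.8]
eef_rot: [-0.004, -3.141, -0.0]
contact_force: [0.6, 0.0, 0.2]
opening: 85.2
```

Emit:
send_rows(rotation=[[0,0,0],[0,0,0],[0,0,0],[0,0,0],[0,0,0],[0,0,0],[0,0,0],[0,0,0],[0,0,0],[0,0,0]], delta_pos=[[2,0,-4],[4,0,-4],[4,0,0],[4,0,0],[3.7,1,0],[0,4,0],[0,4,0],[0,4,0],[0,4,0],[0,4,0]], gripper=[8.5,8.5,8.5,8.5,8.5,8.5,8.5,8.5,8.5,8.5])

```text
t: 12.2
tcp_pos: [470.1, 228.3, 217.8]
eef_rot: [0.004, 3.14, 0.001]
contact_force: [1.2, 0.3, -0.0]
opening: 85.2
```

Emit:
send_rows(rotation=[[0,0,0],[0,0,0],[0,0,0],[0,0,0]], delta_pos=[[0,1.9,0],[0,0,0],[0,0,0],[0,0,0]], gripper=[8.5,8.5,8.5,8.5])

```text
t: 12.6
tcp_pos: [470.4, 244.8, 216.9]
eef_rot: [0.006, 3.141, -0.0]
contact_force: [-0.7, 0.2, 0.7]
opening: 84.8
```

```bash
python3 look.py w4
```

```text
[470.4 244.8 216.9] 84.8 [-0.7  0.2  0.7] [ 0.38 -0.13  1.93 -0.    1.34 -1.19]
```

View pics/w4.png

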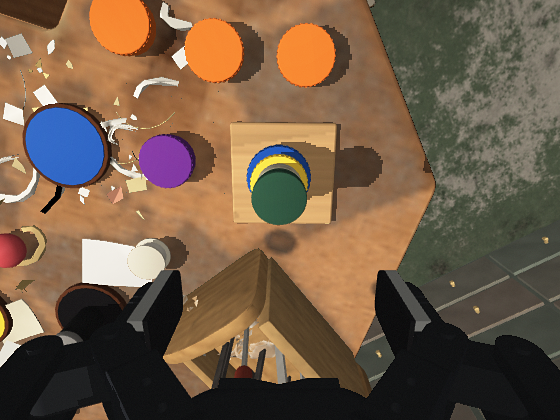

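Wrist view: the green cap is at (280,196), still on the yellow and blue tins. I'll measure the cap, and check the placed can numerically in the top camera.

```bash
python3 disc.py w4 280 197 100 25,10,12
cat > top.py <<'E'
from h import *
import sys
n=sys.argv[1];im,K,wc,f=grab(n.split("_")[0]); save(n+".png",im); np.savez(n+".npz",im=im,K=K,wc=wc)
for p in sys.argv[2:]:
    print(p,proj(K,wc,[float(a) for a in p.split(",")]).round(1))
E
python3 top.py top_1 643,16,64; python3 - <<'E'
from h import *
d=np.load("top_1.npz");save("c1.png",cv2.resize(d["im"][90:180,270:370],None,fx=5,fy=5,interpolation=cv2.INTER_CUBIC))
E
```

```text
circ 467.1 245.9 22.2 cent 467.1 246.0
643,16,64 [311.6 125.8]
```

View pics/c1.png

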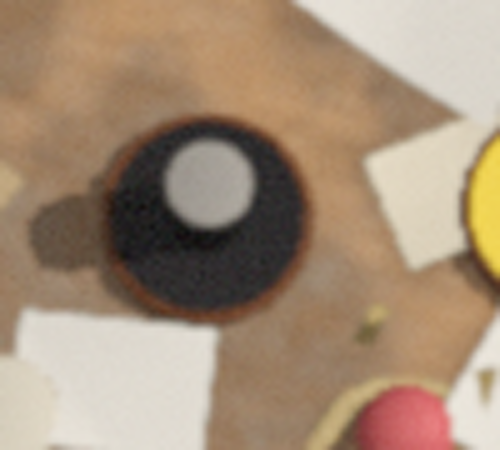

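Top crop: the lid is at full-frame (312,126), against (311.6,125.8) predicted. The can stands upright in the middle of the black coaster. Next is the jar.

Emit:
send_rows(rotation=[[0,0,0],[0,0,0],[0,0,0],[0,0,0],[0,0,0],[0,0,0],[0,0,0],[0,0,0]], delta_pos=[[0.33,0.12,2],[0,0,4],[0,0,4],[0,0,2.5],[0,0,1.5],[0,0,0.7],[0,0,0],[0,0,0]], gripper=[8.5,8.5,8.5,8.5,8.5,8.5,8.5,8.5])

```text
t: 13.5
tcp_pos: [468.3, 247.2, 71.3]
eef_rot: [0.005, 3.139, 0.002]
contact_force: [-0.2, -0.7, -0.2]
opening: 84.8
```

Trim (−1.2, −1.2 mm), then close.

Emit:
send_rows(rotation=[[0,0,0],[0,0,0],[0,0,0],[0,0,0],[0,0,0],[0,0,0],[0,0,0],[0,0,0],[0,0,0]], delta_pos=[[0.12,-0.12,0],[0,0,0],[0,0,0],[0,0,0],[0,0,0],[0,0,0],[0,0,0],[0,0,0],[0,0,0]], gripper=[7,6,5.2,4.8,4.5,4,3,3,3])

```text
t: 14.4
tcp_pos: [466.3, 245.8, 70.2]
eef_rot: [0.004, 3.141, 0.0]
contact_force: [0.5, -0.7, 4.1]
opening: 43.2
```

Emit:
send_rows(rotation=[[0,0,0],[0,0,0],[0,0,0],[0,0,0],[0,0,0],[0,0,0],[0,0,0],[0,0,0],[0,0,0],[0,0,0]], delta_pos=[[0,0,-0.5],[0,0,-1.5],[0,0,-2.5],[0,0,-2.5],[0,-2,0],[0,-4,0],[0,-4,0],[0,-4,0],[0,-4,0],[0,-4,0]], gripper=[3,3,3,3,3,3,3,3,3,3])

```text
t: 15.4
tcp_pos: [464.9, 24.3, 140.4]
eef_rot: [0.004, 3.141, 0.0]
contact_force: [0.6, -0.9, -0.2]
opening: 42.9
```

Emit:
send_rows(rotation=[[0,0,0],[0,0,0],[0,0,0],[0,0,0],[0,0,0],[0,0,0],[0,0,0]], delta_pos=[[0.5,-4,0],[0.5,-4,0],[0,-4,0],[0,-2.5,0],[0,-1,0],[0,0,0],[0,0,0]], gripper=[3,3,3,3,3,3,3])

```text
t: 16.1
tcp_pos: [454.8, -128.5, 139.7]
eef_rot: [-0.004, -3.141, -0.001]
contact_force: [-0.1, 0.2, -0.2]
opening: 43.6
```

```bash
python3 look.py w5; python3 - <<'E'
from h import *
d=np.load("w5.npz");p=proj(d["K"],d["wc"],(458,-130,10));print(p)
E
python3 disc.py w5 278 175 10 45,14,16
```

```text
[ 454.8 -128.5  139.7] 43.6 [-0.1  0.2 -0.2] [-0.39 -0.2   2.13  0.    1.22 -1.96]
[275.04376023 201.88409423]
circ 457.5 -129.9 39.6 cent 455.4 -130.0
```

Emit:
send_rows(rotation=[[0,0,0],[0,0,0],[0,0,0],[0,0,0],[0,0,0],[0,0,0],[0,0,0],[0,0,0]], delta_pos=[[-0.24,-0.15,2],[0,0,3.5],[0,0,2.5],[0,0,1.5],[0,0,0.9],[0,0,0.4],[0,0,0],[0,0,0]], gripper=[3,3,3,3,3,3,3,3])

```text
t: 16.95
tcp_pos: [458.1, -130.8, 32.7]
eef_rot: [0.004, 3.14, -0.001]
contact_force: [0.2, -0.8, -0.8]
opening: 43.0
```

```bash
python3 look.py w6; python3 - <<'E'
from h import *
d=np.load("w6.npz");s=sensors.observe()["tcp_pos"];print(proj(d["K"],d["wc"],(s[0],s[1],s[2]+30)))
E
```

```text
[ 458.1 -130.8   32.7] 43.0 [ 0.2 -0.8 -0.8] [-0.39 -0.04  2.19  0.    1.   -1.96]
[274.50359694 313.75418656]
```

View pics/w6.png

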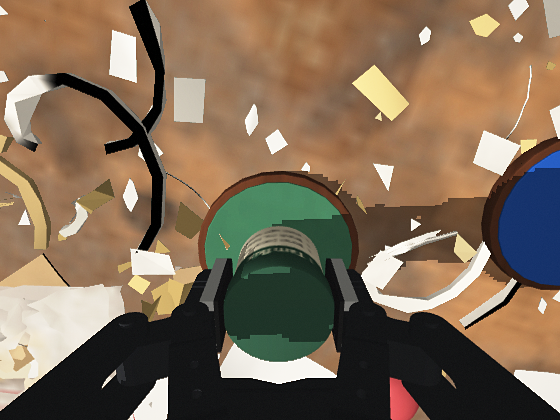

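Wrist view: the jar is upright just above the green coaster, with the cap at (279,305) and the coaster at (278,235). Compute the jar's centre.

```bash
python3 - <<'E'
from h import *
d=np.load("w6.npz")
for uv in((223,300),(335,300),(279,248),(279,361)):print(onplane(d["K"],d["wc"],uv,62.5).round(1))
E
```

```text
[ 452.1 -150.9   62.5]
[ 452.2 -107.6   62.5]
[ 430.2 -129.2   62.5]
[ 481.2 -129.3   62.5]
```

Emit:
send_rows(rotation=[[0,0,0],[0,0,0],[0,0,0],[0,0,0],[0,0,0]], delta_pos=[[0,0,0.3],[0,0,0.2],[0,0,0.1],[0,0,0],[0,0,0]], gripper=[3,3,3,3,3])

```text
t: 17.5
tcp_pos: [457.4, -130.9, 26.2]
eef_rot: [0.005, 3.142, -0.0]
contact_force: [-2.2, 1.0, 5.7]
opening: 43.4
```

Emit:
send_rows(rotation=[[0,0,0],[0,0,0],[0,0,0],[0,0,0],[0,0,0],[0,0,0],[0,0,0],[0,0,0],[0,0,0]], delta_pos=[[0,0,0],[0,0,0],[0,0,0],[0,0,0],[0,0,0],[0,0,-1],[0,0,-3],[0,0,-4],[0,0,-4]], gripper=[4.6,5,6,7,8.5,8.5,8.5,8.5,8.5])

```text
t: 18.4
tcp_pos: [456.8, -130.6, 147.3]
eef_rot: [-0.004, -3.141, -0.0]
contact_force: [-0.1, -1.0, -0.2]
opening: 84.9
```

Emit:
send_rows(rotation=[[0,0,0],[0,0,0],[0,0,0],[0,0,0],[0,0,0],[0,0,0],[0,0,0],[0,0,0],[0,0,0],[0,0,0]], delta_pos=[[0,2,-1],[0,4,0],[-0.5,4,0],[-0.5,4,0],[0,4,0],[0,4,0],[0,4,0],[0,4,0],[0,4,0],[0,3.7,0]], gripper=[8.5,8.5,8.5,8.5,8.5,8.5,8.5,8.5,8.5,8.5])

```text
t: 19.4
tcp_pos: [468.1, 248.1, 156.7]
eef_rot: [0.004, 3.14, 0.001]
contact_force: [0.1, -0.5, 1.2]
opening: 85.1
```

Emit:
send_rows(rotation=[[0,0,0],[0,0,0],[0,0,0]], delta_pos=[[0,0,0],[0,0,0],[0,0,0]], gripper=[8.5,8.5,8.5])

```text
t: 19.7
tcp_pos: [468.2, 245.5, 155.9]
eef_rot: [0.005, 3.142, -0.0]
contact_force: [0.2, -0.7, -0.3]
opening: 85.0
```

```bash
python3 look.py w7; python3 top.py top_2 458,-130,56; python3 - <<'E'
from h import *
d=np.load("w7.npz");a=proj(d["K"],d["wc"],(467,246,54));print(a)
t=np.load("top_2.npz")["im"]
c=np.hstack([cv2.resize(d["im"][60:260,180:380],(400,400)),cv2.resize(t[174:274,336:436],(400,400),interpolation=cv2.INTER_CUBIC)]);save("c2.png",c)
E
python3 disc.py w7 279 180 54 45,14,25
```

```text
[468.2 245.5 155.9] 85.0 [ 0.2 -0.7 -0.3] [ 0.38 -0.09  1.99 -0.    1.23 -1.19]
458,-130,56 [390. 221.]
[277.48054503 206.9279538 ]
circ 466.4 246.2 27.1 cent 466.6 245.8
```

View pics/c2.png

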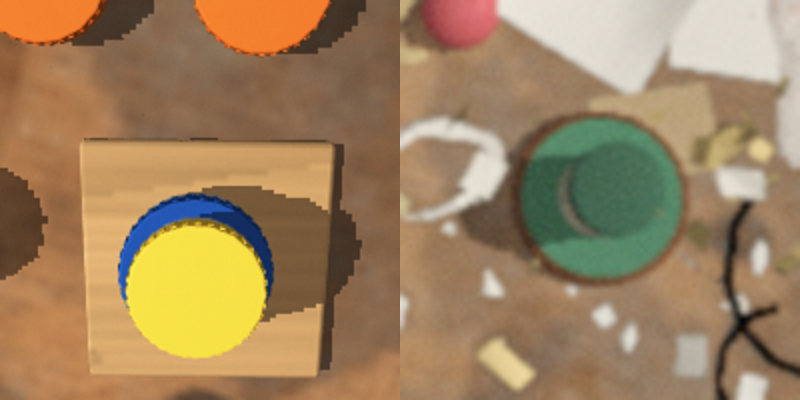

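Left crop: the yellow lid (197,290) sits on the blue lid on the board. Right crop: the green cap is at full-frame (390.2,221.5) against (390,221) predicted, so the jar is upright and centred. Next is the yellow tin.

Emit:
send_rows(rotation=[[0,0,0],[0,0,0],[0,0,0],[0,0,0],[0,0,0],[0,0,0],[0,0,0],[0,0,0],[0,0,0]], delta_pos=[[0.17,0.05,2],[0,0,3.5],[0,0,2.5],[0,0,1.5],[0,0,1.2],[0,0,0.8],[0,0,0.3],[0,0,0],[0,0,0]], gripper=[8.5,8.5,8.5,8.5,8.5,8.5,8.5,8.5,8.5])

```text
t: 20.7
tcp_pos: [467.3, 247.0, 38.6]
eef_rot: [0.004, 3.14, 0.001]
contact_force: [-0.5, 0.1, -0.7]
opening: 84.9
```

Emit:
send_rows(rotation=[[0,0,0],[0,0,0],[0,0,0],[0,0,0],[0,0,0],[0,0,0],[0,0,0],[0,0,0],[0,0,0]], delta_pos=[[0.08,-0.1,0.3],[0,0,0.1],[0,0,0],[0,0,0],[0,0,0],[0,0,0],[0,0,0],[0,0,0],[0,0,0]], gripper=[7.5,7,6.4,6,5.7,5.4,5,4,4])

```text
t: 21.6
tcp_pos: [466.2, 245.8, 34.3]
eef_rot: [0.004, 3.141, 0.0]
contact_force: [-1.1, -0.1, 6.3]
opening: 52.0
```

Emit:
send_rows(rotation=[[0,0,0],[0,0,0],[0,0,0],[0,0,0],[0,0,0],[0,0,0],[0,0,0],[0,0,0],[0,0,0],[0,0,0]], delta_pos=[[0,0,-0.3],[0,0,-1],[0,0,-2],[0,0,-3],[0,0,-3],[0,-3,-1],[0,-4,0],[-1,-4,0],[-2,-4,0],[-2,-4,0]], gripper=[4,4,4,4,4,4,4,4,4,4])

```text
t: 22.6
tcp_pos: [515.2, 54.1, 137.1]
eef_rot: [0.004, 3.141, 0.0]
contact_force: [0.5, 0.9, -0.4]
opening: 52.1
```

Emit:
send_rows(rotation=[[0,0,0],[0,0,0],[0,0,0],[0,0,0],[0,0,0],[0,0,0],[0,0,0],[0,0,0]], delta_pos=[[-2,-4,0],[-3,-4,0],[-3,-4,0],[-3,-3,0],[-1.5,-2,0],[-0.4,-1.6,0],[0,0,0],[0,0,0]], gripper=[4,4,4,4,4,4,4,4])

```text
t: 23.4
tcp_pos: [642.8, -130.3, 136.4]
eef_rot: [-0.005, -3.14, -0.001]
contact_force: [0.9, -0.1, -2.3]
opening: 52.0
```

```bash
python3 look.py w8; python3 disc.py w8 275 190 10 45,18,22;python3 - <<'E'
from h import *
d=np.load("w8.npz");print(proj(d["K"],d["wc"],(645,-130,10)))
E
```

```text
[ 642.8 -130.3  136.4] 52.0 [ 0.9 -0.1 -2.3] [-0.28  0.21  1.72  0.    1.22 -1.85]
circ 644.8 -130.6 39.6 cent 642.2 -130.8
[277.10085906 202.036277  ]
```

View pics/w8.png

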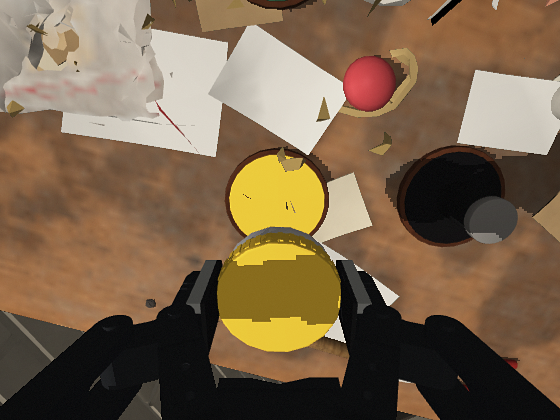

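Wrist view: the yellow tin is held level at (279,294), the coaster is at (277,195), the can stands on black at (490,220), and the red cap is at (370,83).

```bash
python3 - <<'E'
from h import *
d=np.load("w8.npz")
for uv in((217,294),(341,294),(279,237),(279,352)):print(onplane(d["K"],d["wc"],uv,156).round(1))
E
```

```text
[ 640.7 -154.6  156. ]
[ 640.8 -102.7  156. ]
[ 615.  -128.6  156. ]
[ 670.3 -128.7  156. ]
```

Emit:
send_rows(rotation=[[0,0,0],[0,0,0],[0,0,0],[0,0,0],[0,0,0],[0,0,0],[0,0,0],[0,0,0],[0,0,0]], delta_pos=[[-0.1,-0.05,2],[0,0,3.5],[0,0,2.5],[0,0,1.5],[0,0,1.2],[0,0,0.8],[0,0,0.3],[0,0,0],[0,0,0]], gripper=[4,4,4,4,4,4,4,4,4])

```text
t: 24.35
tcp_pos: [645.5, -131.6, 19.8]
eef_rot: [0.004, 3.14, -0.001]
contact_force: [0.7, 0.0, -0.9]
opening: 52.0
```

Emit:
send_rows(rotation=[[0,0,0],[0,0,0],[0,0,0],[0,0,0],[0,0,0]], delta_pos=[[0,0.05,0.3],[0,0,0.2],[0,0,0.1],[0,0,0.1],[0,0,0]], gripper=[4,4,4,4,4])

```text
t: 24.85
tcp_pos: [644.8, -130.9, 12.4]
eef_rot: [-0.004, -3.141, 0.0]
contact_force: [-2.5, 1.1, 3.4]
opening: 52.1
```

Emit:
send_rows(rotation=[[0,0,0],[0,0,0],[0,0,0],[0,0,0],[0,0,0],[0,0,0],[0,0,0],[0,0,0],[0,0,0],[0,0,0]], delta_pos=[[0,0,0],[0,0,0],[0,0,0],[0,0,0],[0,0,0],[0,0,-1],[0,0,-3],[0,0,-4],[0,0,-4],[2,2,-2]], gripper=[5.5,5.8,6.4,7,8.5,8.5,8.5,8.5,8.5,8.5])

```text
t: 25.85
tcp_pos: [628.2, -112.8, 158.0]
eef_rot: [0.007, 3.132, -0.004]
contact_force: [0.3, 0.7, -0.3]
opening: 84.9
```

Emit:
send_rows(rotation=[[0,0,0],[0,0,0],[0,0,0],[0,0,0],[0,0,0],[0,0,0],[0,0,0],[0,0,0],[0,0,0],[0,0,0]], delta_pos=[[3,3,0],[3,4,0],[3,4,0],[3,4,0],[2,4,0],[1.8,4,0],[0,4,0],[0,4,0],[0,3,0],[0,1.7,0]], gripper=[8.5,8.5,8.5,8.5,8.5,8.5,8.5,8.5,8.5,8.5])

```text
t: 26.85
tcp_pos: [467.6, 249.0, 152.8]
eef_rot: [0.001, 3.14, 0.001]
contact_force: [-0.2, -0.3, -0.2]
opening: 84.9
```

Emit:
send_rows(rotation=[[0,0,0],[0,0,0],[0,0,0]], delta_pos=[[0,0,0],[0,0,0],[0,0,0]], gripper=[8.5,8.5,8.5])

```text
t: 27.15
tcp_pos: [467.8, 245.9, 151.9]
eef_rot: [0.006, 3.141, -0.0]
contact_force: [0.1, 0.3, 0.5]
opening: 85.0
```

```bash
python3 look.py w9; python3 disc.py w9 279 200 32 45,18,25; python3 top.py top_3 645,-131,32 643,16,64 458,-130,56; python3 disc.py top_3 386 127 32 20,12,16; python3 disc.py top_3 312 126 64 40,6,6;python3 - <<'E'
from h import *
d=np.load("w9.npz");print(proj(d["K"],d["wc"],(467,246,32)))
t=np.load("top_3.npz")["im"]
c=np.hstack([cv2.resize(d["im"][60:260,180:380],(400,400)),cv2.resize(t[81:181,336:436],(400,400),interpolation=cv2.INTER_CUBIC)]);save("c3.png",c)
E
```

```text
[467.8 245.9 151.9] 85.0 [0.1 0.3 0.5] [ 0.38 -0.08  2.   -0.    1.23 -1.18]
circ 465.3 245.8 32.1 cent 465.4 245.7
645,-131,32 [385.3 127.7]
643,16,64 [311.6 125.8]
458,-130,56 [390. 221.]
circ 638.8 -127.3 38.0 cent 641.8 -133.8
circ 641.9 15.9 16.5 cent 641.9 15.7
[277.06934012 200.57931187]
```

View pics/c3.png

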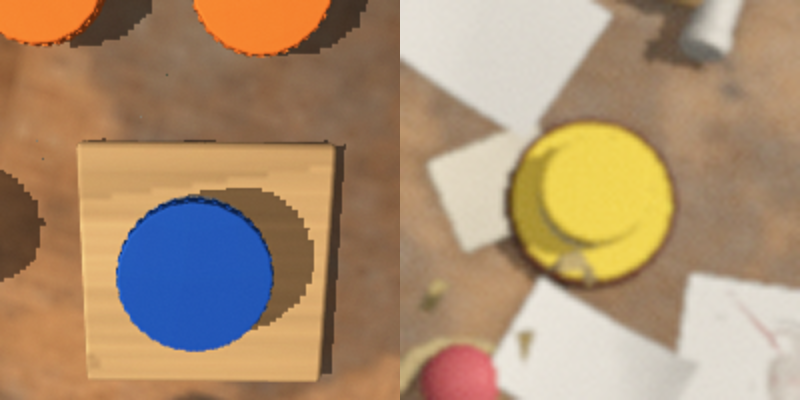

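Left crop: the blue tin is alone on the board. Right crop: the yellow tin is at full-frame (385,128.7) against (385.3,127.7) predicted, so it is centred. Next is the blue tin.

Emit:
send_rows(rotation=[[0,0,0],[0,0,0],[0,0,0],[0,0,0],[0,0,0],[0,0,0],[0,0,0],[0,0,0],[0,0,0]], delta_pos=[[0.25,0,2],[0,0,3.5],[0,0,3],[0,0,2],[0,0,1.5],[0,0,0.9],[0,0,0.5],[0,0,0],[0,0,0]], gripper=[8.5,8.5,8.5,8.5,8.5,8.5,8.5,8.5,8.5])

```text
t: 28.15
tcp_pos: [466.1, 247.0, 18.7]
eef_rot: [0.004, 3.14, 0.001]
contact_force: [0.5, -0.0, 0.3]
opening: 84.9
```

Emit:
send_rows(rotation=[[0,0,0],[0,0,0],[0,0,0],[0,0,0],[0,0,0],[0,0,0],[0,0,0],[0,0,0],[0,0,0]], delta_pos=[[0.03,-0.1,0.3],[0,0,0.2],[0,0,0],[0,0,0],[0,0,0],[0,0,0],[0,0,0],[0,0,0],[0,0,0]], gripper=[8,7.6,7.2,6.8,6.5,6,5,5,5])

```text
t: 29.05
tcp_pos: [465.6, 245.9, 13.5]
eef_rot: [0.004, 3.14, 0.001]
contact_force: [-0.6, -0.8, 5.2]
opening: 61.4
```

Emit:
send_rows(rotation=[[0,0,0],[0,0,0],[0,0,0],[0,0,0],[0,0,0],[0,0,0],[0,0,0],[0,0,0],[0,0,0],[0,0,0]], delta_pos=[[0,0,-0.3],[0,0,-1],[0,0,-2],[0,0,-3],[0,0,-3],[0,-2,-1],[0,-4,0],[1,-4,0],[1,-4,0],[0.5,-3.5,0]], gripper=[5,5,5,5,5,5,5,5,5,5])

```text
t: 30.05
tcp_pos: [438.3, 69.3, 115.7]
eef_rot: [-0.004, -3.141, 0.0]
contact_force: [0.6, -0.5, -0.2]
opening: 62.0
```

Emit:
send_rows(rotation=[[0,0,0],[0,0,0],[0,0,0],[0,0,0],[0,0,0]], delta_pos=[[0,-3,0],[0,-1.6,0],[0,0,0],[0,0,0],[0,0,0]], gripper=[5,5,5,5,5])

```text
t: 30.55
tcp_pos: [439.3, 25.5, 115.7]
eef_rot: [-0.003, -3.141, -0.001]
contact_force: [-0.2, 0.5, -1.2]
opening: 62.1
```

```bash
python3 look.py w10; python3 - <<'E'
from h import *
d=np.load("w10.npz");print(proj(d["K"],d["wc"],(438,25,10)),d["im"][190,278],d["im"][175,278])
E
python3 disc.py w10 278 185 10 30,18,22;
```

```text
[439.3  25.5 115.7] 62.1 [-0.2  0.5 -1.2] [-0.06 -0.26  2.21  0.    1.19 -1.63]
[276.10568035 205.3987459 ] [ 43 100 204] [ 43 102 205]
circ 437.7 25.6 39.7 cent 430.8 25.4
```

Emit:
send_rows(rotation=[[0,0,0],[0,0,0],[0,0,0],[0,0,0],[0,0,0],[0,0,0],[0,0,0],[0,0,0],[0,0,0]], delta_pos=[[0.2,0,2],[0,0,2.5],[0,0,2],[0,0,1.5],[0,0,0.8],[0,0,0.5],[0,0,0],[0,0,0],[0,0,0]], gripper=[5,5,5,5,5,5,5,5,5])

```text
t: 31.5
tcp_pos: [438.1, 24.8, 23.6]
eef_rot: [0.004, 3.14, -0.0]
contact_force: [-0.1, 0.4, -1.2]
opening: 61.7
```

Emit:
send_rows(rotation=[[0,0,0],[0,0,0],[0,0,0],[0,0,0],[0,0,0]], delta_pos=[[0,0.04,0.3],[0,0,0.3],[0,0,0.1],[0,0,0.1],[0,0,0]], gripper=[5,5,5,5,5])

```text
t: 32.0
tcp_pos: [437.1, 25.2, 15.4]
eef_rot: [-0.004, -3.14, -0.0]
contact_force: [-5.2, 0.0, 8.0]
opening: 62.2
```

Emit:
send_rows(rotation=[[0,0,0],[0,0,0],[0,0,0],[0,0,0],[0,0,0],[0,0,0],[0,0,0],[0,0,0],[0,0,0],[0,0,0]], delta_pos=[[0,0,0],[0,0,0],[0,0,0],[0,0,0],[0,0,0],[0,0,-1],[0,0,-3],[0,0,-4],[0,0,-4],[0,2,-3]], gripper=[6.5,6.8,7.2,7.8,8.5,8.5,8.5,8.5,8.5,8.5])

```text
t: 33.0
tcp_pos: [438.4, 44.3, 168.4]
eef_rot: [0.008, 3.137, -0.001]
contact_force: [1.1, -0.1, -0.2]
opening: 84.7
```

Emit:
send_rows(rotation=[[0,0,0],[0,0,0],[0,0,0],[0,0,0],[0,0,0],[0,0,0],[0,0,0],[0,0,0],[0,0,0]], delta_pos=[[0,4,-2],[0,4,-2],[0,4,-2],[0,4,-2],[0,4,-2],[0,3,-2],[0,0,0],[0,0,0],[0,0,0]], gripper=[8.5,8.5,8.5,8.5,8.5,8.5,8.5,8.5,8.5])

```text
t: 33.9
tcp_pos: [437.6, 274.2, 283.8]
eef_rot: [-0.005, -3.14, 0.002]
contact_force: [-0.7, -0.2, -0.2]
opening: 85.0
```

```bash
python3 top.py top_4 438,25.3,34 645,-131,32 643,16,64 458,-130,56; python3 look.py w11; python3 - <<'E'
from h import *
t=np.load("top_4.npz")["im"]
save("c4.png",cv2.resize(t[80:280,236:436],(600,600),interpolation=cv2.INTER_CUBIC))
E
```

```text
438,25.3,34 [308.  233.1]
645,-131,32 [385.3 127.7]
643,16,64 [311.6 125.8]
458,-130,56 [390. 221.]
[437.6 274.  283.6] 84.9 [-0.4 -0.5  0.1] [ 0.46 -0.2   1.88 -0.    1.47 -1.11]
```

View pics/c4.png

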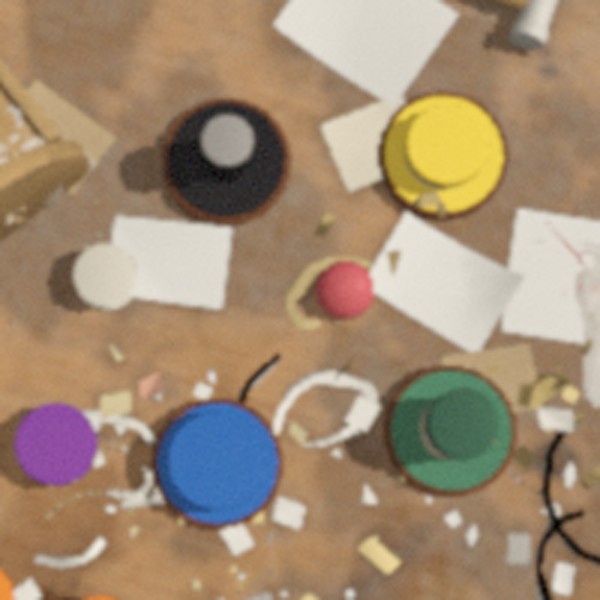

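Final top crop: the can (228,139), yellow tin (447,147), jar (463,424) and blue tin (~220,460) are all upright and centred on their own coasters. The red cap (346,290), spool (105,276) and purple tin are where they were.

```bash
python3 -c "
from rig import close_job
print(close_job())"
```

```text
the job is handed in; nothing more can be done
None
```

I took the tower apart in the order asked and handed the job in. The can is on black, the jar on green, the yellow tin on yellow and the blue tin on blue, finished at about 34 s.

- **Can, jar and yellow tin:** in the top camera each stands upright, within about 2 mm of the position I aimed for at its coaster's centre. The automatic outline for the yellow tin merged with its yellow coaster, so I read that one by eye from the crop. For the can, the outline gave about 1 mm off.
- **Blue tin:** this one is the least checked. I judged it centred by eye in the last crop and from where the gripper released it, about 1 mm from the coaster's measured centre. I did not measure it separately after release.
- **Everything else:** the red cap, spool and purple tin look unmoved. The orange tins also looked unmoved in the views taken during the job. The most force I read at the end of a move was about 10 N, well under the limits.

I used 16 picture views, the most allowed. That left no close-up of the blue tin after release.

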